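Jack up the drying board and hold it

TASK

Set the small lever jack on the table so that its saddle is squarely under the round pad of the lift bracket on the front edge of the drying board. Then pump it: push the jack's handle fully down so the board lifts free, let the handle come all the way back up so the board settles, push it fully down again and finish while holding it down, with the board carried by the jack alone. Keep the robot off the board, and do not disturb the bowl on the board or the other things on the table.

Things in the scene. Friction and masses are not known exactly. Their poses are not given: they have to be found in the camera images.
- jack: Loose grey lever jack on the table, 0.65 to 0.95 kg in all. Origin: on its centre line at the underside of the base; x points from the handle end to the saddle end, z up. Base plate x -120 to +112 mm, 70 mm wide, 12 mm high. Saddle at x +80 mm; handle hinge at x +20 mm, 48 mm up; the handle slopes up towards -x above the base, so pushing it down does not tip the jack.
- jack_grip (a point): Point to carry the jack by, 15 mm below the top of its upright post, at jack x +20 mm, 97 mm above the underside. The post is 30 mm along the jack's x, 26 mm wide across (y), top at 112 mm, its sides free down to the base: pinch it across y from above. Axes as jack.
- saddle_top (a point): Centre of the top face of the jack's saddle, a flat steel disc 42 mm across on a vertical plunger. 78 mm above the table with the jack standing and the handle up; rises 36 mm over the full handle stroke (72 mm per rad).
- handle_paddle (a point): Centre of the top of the flat black rubber paddle (55 mm long, 34 mm wide, 10 mm thick) at the handle's free end, 100 mm from the handle hinge. 99 mm above the table at jack x -66 mm with the handle up; 51 mm, at x -80 mm, fully down. Push here from above with shut fingers.
- handle (a joint): Jack handle, rad: 0 = up, sloping 0.48 rad, where a spring returns it when let go; 0.5 = fully down at its stop, nearly level. No ratchet: let go, it rises and the load sinks. At the paddle it takes about 2 to 4 N unloaded, 10 to 15 N with the board.
- stand: Drying stand, fixed: dark steel legs, plywood board 265 mm deep, 400 mm wide, 18 mm thick, underside 100 mm up, hinged along its far edge. Origin on the table below the middle of the board's front edge (towards the robot); x points away from the robot to the hinge, z up; yaw varies. Open in front between two legs at y +-170, x +50 mm.
- lift_pad (a point): Centre of the underside of the lift bracket's round rubber pad, 32 mm across, 88 mm above the table with the board down, about 114 mm after a full handle stroke. The bracket is a steel tab 50 mm wide on the board's front edge, reaching 63 mm out; above the pad, 35 mm out, its top has a round boss in a dark ring. The lowered saddle passes 10 mm below the pad: bring it in low from the robot's side.
- bowl: White bowl standing on the drying board, 110 mm across, 45 mm high; origin at the centre of its underside; leave it there.
- jar_l: Small closed jar on the table, 38 mm across, 50 mm high, origin at its underside; leave alone.
- jar_r: Small closed jar on the table, 38 mm across, 50 mm high, origin at its underside; leave alone.
- turntable: Small round decorating turntable, dark metal, 120 mm across, 56 mm high, 1.4 kg, on the other side of the table from the jack; origin at its underside; leave alone.
- vase: White vase, 116 mm across, 155 mm high, origin at its underside; leave alone.
- cup: Blue cup, 72 mm across, 75 mm high, origin at its underside; leave alone.
- brush: Brush lying on the table to the robot's right, leave alone.
There are look-alikes about, which are no part of the job. Leave any purple look-alike of the jack alone.

How it is judged:
By the outcome, as a careful person would: the job done as asked, in the order asked, and still so for the second after the job is handed in, while the arm keeps its last pose, push and grip.
It also fails if it takes over 64 s, if anything falls off the work surface, if the arm or the gripper's body presses on something with over 40 N, if the wrist force passes 120 N, or if a joint passes its speed limit or range.

ROBOT

A 7-joint arm with a two-finger parallel gripper is mounted at the origin on the work surface. World frame = base frame: x ahead of the robot, y to its left, z up, the work surface at z = 0. Lengths are in m, angles in rad, forces in N, time in s.
With the tool pointing down it reaches from about 0.425 to 0.925 m from the base axis. Payload 6.8 kg.
Tool frame: the origin (TCP) lies at the very end of the fingers, on their centre line; the grasp point (between the pads) lies bot.hold_point_z behind it (bot.hold_point_z is the distance from the TCP to the grasp point, in m); x points along the fingers, z is the direction in which the jaws open and shut, and the axes are right-handed (so a half turn about x gives the same grasp; the last joint's range is limited). The gripper opens to 85 mm and grips with 20 to 120 N. Pads are 22 mm wide; open, the fingers measure 114 mm over their backs; the gripper's body (76 mm by 85 mm) begins 54 mm behind the grasp point. The pads swing forward as they close: fully open they stand 13 mm farther back than shut.
Start: joints at [1.066, 0.477, 0.022, 1.555, -0.011, 1.109, -0.083], TCP at [0.261, -0.623, 0.231] pointing down, gripper open.
Joint ranges: [-2.96, 2.96], [-0.34, 2.1], [-1.41, 1.46], [0.24, 2.44], [-1.37, 4.51], [0.17, 1.92], [-2.96, 2.96]. Speed limits (rad/s): [2.39, 2.39, 3.14, 3.14, 3.14, 3.14, 3.14].

INTERFACE

Orientations are given as a unit quaternion [w, x, y, z].
In Python, from station import bot gives the robot as it stands.
- The arm moves only by the tool drive_tool, never from a script. Its arguments are lists of equal length, an entry for each row: "slide": the shift along the world's x, y, z in mm, a list of three; "turn": the turn, a rotation vector about the world's x, y, z in rad, a list of three; "gripper": the opening, from 0 (shut) to 1 (fully open). A call has 1 to 10 rows; each row is the pose to reach, as a shift and turn from the pose measured when the call began; what a row does not reach only later rows make up. A row lasts 1/10 s, in which the tool goes at most 50 mm and 8.59 degrees, less where a joint would pass 70% of its speed; a pose out of reach is approached as far as the arm can. A call with a gripper value outside its range is refused whole. The fingers move at their own pace and stop on an object; "squeeze" is the grip in N (left out, the last holds). Time passes only in rows, so rows that repeat a pose let the fingers close. It gives the time, the measured TCP pose, the force and the opening at its end, in the units of the state.
- bot.get_obs(): the state, without advancing time (a new reading comes with each control period).
- bot.read_camera(name): name is "scene" or "top" or "wrist"; returns a dict with "color" (480x640x3 uint8, red, green, blue), "fovy" (degrees; the focal length in pixels is half the picture's height over the tangent of half this angle, whatever the lens; pixels are square), "cx", "cy" (the principal point, pixels), "dist_coeffs" ([k1, k2, p1, p2, k3] as OpenCV has them; the pictures are not rectified), "R" (3x3) and "t" (3): a world point X has camera coordinates R X + t. Camera axes: x right, y down, z forward; pixel columns grow to the right and rows downward; lengths in m; the calibration is good to about 2 mm. A picture is of the moment at which its call begins. There is no depth.
- bot.hand_in(): hands the job in, once; it reports no verdict.
The state is a dict: "t": time; "q": joint angles; "joint_vel": joint speeds; "joint_torque": joint torques, N m; "eef_pos": TCP position; "tool_rot": TCP orientation; "contact_force": force on the tool from outside, world axes, zero at the start; "torque": the same for the moment, N m; "gripper_width": opening from 0.0 (shut) to 1.0 (fully open).
Only numpy, scipy, OpenCV 4.12 (cv2) and the standard library are available. Lean on these libraries where they do the work, as an engineer would, in place of code of your own. Each camera call takes 0.05 s, during which the arm holds its last target.

## Working session

There is one attempt and no reset: what is moved stays moved. The work goes in short steps, Python scripts to look and compute and a tool call to move; the robot and the scene stay as the last step left them, time stands still between calls to the robot, and variables do not carry over. Pictures are saved under pics/ and viewed, and the job is handed in when it is done.

Besides the shell and the picture viewer there is one more tool, called after "Emit:" as name(argument=value, ...) on one line, values as JSON. drive_tool: Moves the arm, as the interface text tells. Its arguments: {"type":"object","properties":{"slide":{"type":"array"},"turn":{"type":"array"},"gripper":{"type":"array"},"squeeze":{"type":"number"}},"required":["slide","turn","gripper"]}

```bash
ls; mkdir -p pics
python3 - <<'E'
from station import bot
import cv2
o=bot.get_obs()
for k,v in o.items(): print(k,v)
print(bot.hold_point_z)
for n in ["scene","top"]:
    c=bot.read_camera(n); cv2.imwrite(f"pics/{n}0.png",c["color"][:,:,::-1])
    print(n,c["fovy"],c["cx"],c["cy"],c["dist_coeffs"],c["R"],c["t"])
E
```

```text
pics
t 0.0
q [ 1.06589851  0.47781404  0.02235729  1.55651026 -0.01148987  1.10927818
 -0.0831065 ]
joint_vel [-0.00019038 -0.00047107 -0.00051734 -0.00018217 -0.00029521 -0.00074329
  0.00036409]
joint_torque [ 1.17456384e-03 -5.96461129e+01  1.60863519e+00 -2.81203026e+01
  1.25305113e-02  9.35228483e-03  3.54382806e-06]
eef_pos [ 0.26059761 -0.62199746  0.23029189]
tool_rot [ 0.58815923  0.39196112  0.5893249  -0.39132003]
contact_force [ 0.34854654  0.14074856 -1.14035198]
torque [-0.00903717  0.0159699  -0.01436544]
gripper_width 1.0004837546307324
0.0187
scene 48.67076201106168 323.2792149645707 237.12062188294306 [0.01559726 0.         0.         0.         0.        ] [[-0.40912269  0.91238304 -0.0132596 ]
 [ 0.70917211  0.30878944 -0.63381701]
 [-0.57418946 -0.26871226 -0.77336937]] [ 0.22206947 -0.26443667  1.80606928]
top 55.196624694650254 322.17161514866115 244.0833433999912 [-0.07668735  0.          0.          0.          0.        ] [[-0.01048489 -0.99987473 -0.01185743]
 [-0.99506919  0.01160263 -0.09850218]
 [ 0.09862742  0.01076618 -0.99506619]] [-0.00728576  0.46305279  1.1466192 ]
```

View pics/scene0.png

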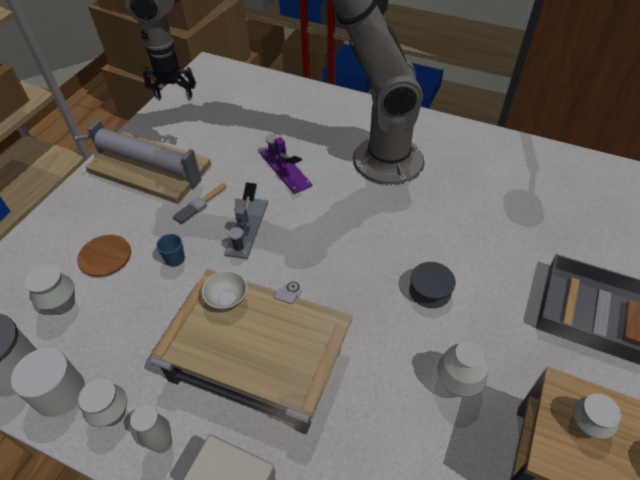

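View pics/top0.png

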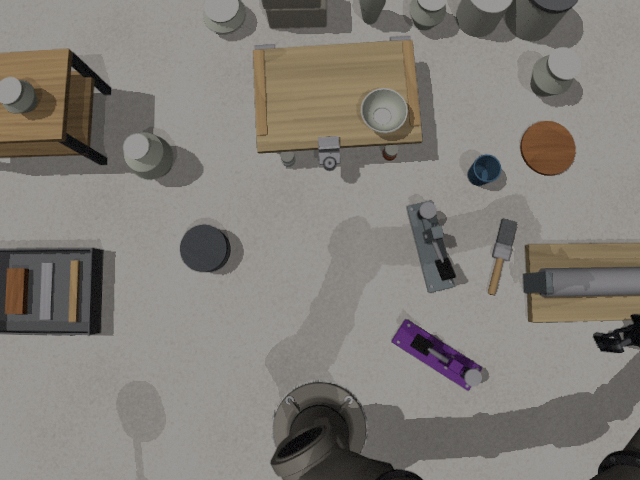

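```bash
cat > h.py <<'E'
import numpy as np, cv2
from station import bot
def ray(c,uv):
    f=240/np.tan(np.radians(c["fovy"])/2)
    K=np.array([[f,0,c["cx"]],[0,f,c["cy"]],[0,0,1]])
    n=cv2.undistortPoints(np.array([[uv]],float),K,np.array(c["dist_coeffs"]))[0,0]
    R=np.array(c["R"]);t=np.array(c["t"])
    return -R.T@t, R.T@np.array([n[0],n[1],1])
def onz(c,uv,z):
    o,d=ray(c,uv); return o+d*(z-o[2])/d[2]
def proj(c,X):
    f=240/np.tan(np.radians(c["fovy"])/2)
    K=np.array([[f,0,c["cx"]],[0,f,c["cy"]],[0,0,1]])
    r,_=cv2.Rodrigues(np.array(c["R"]))
    return cv2.projectPoints(np.atleast_2d(X).astype(float),r,np.array(c["t"]),K,np.array(c["dist_coeffs"]))[0][:,0]
def crop(im,x0,y0,w,h,s,name):
    cv2.imwrite(name,cv2.resize(im[y0:y0+h,x0:x0+w,::-1],None,fx=s,fy=s,interpolation=cv2.INTER_CUBIC))
E
python3 - <<'E'
from h import *
a=cv2.imread("pics/top0.png")[:,:,::-1]
crop(a,390,185,100,120,5,"pics/tj.png")
crop(a,245,30,185,150,4,"pics/tb.png")
b=cv2.imread("pics/scene0.png")[:,:,::-1]
crop(b,215,175,110,130,4.5,"pics/sj.png")
E
```

```text
(no output)
```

View pics/tj.png

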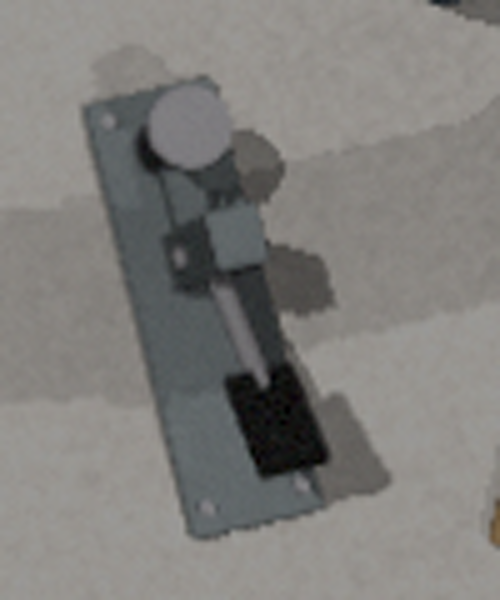

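View pics/tb.png

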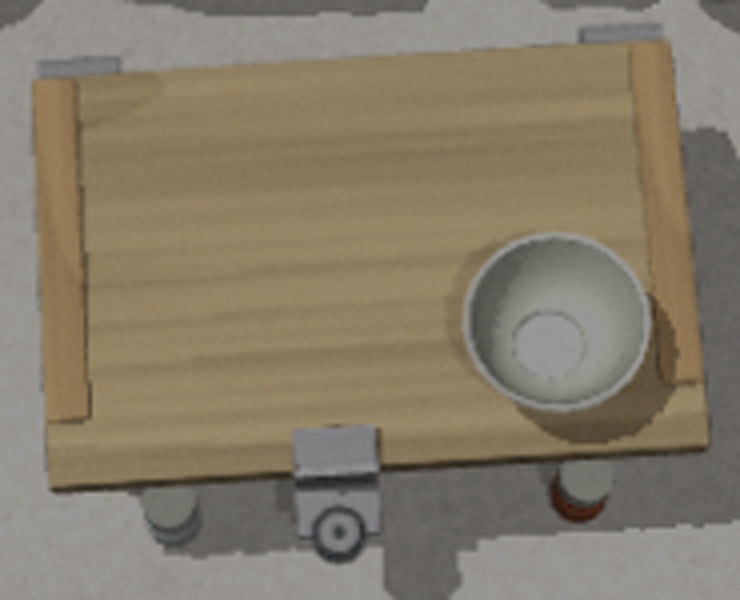

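View pics/sj.png

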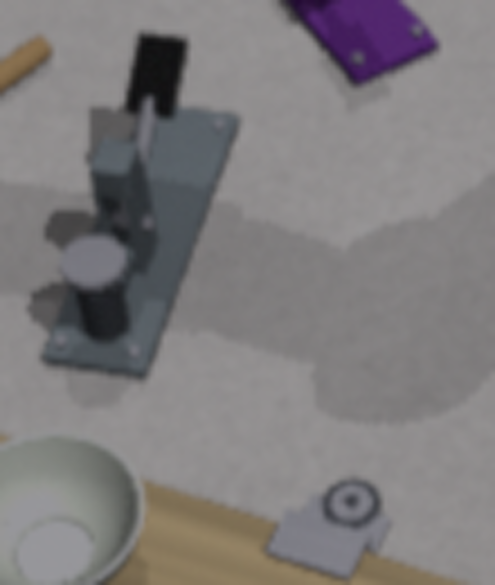

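Run:
```python
from h import *
np.set_printoptions(precision=4,suppress=True)
T=bot.read_camera("top");S=bot.read_camera("scene")
print("camT",ray(T,(0,0))[0],"camS",ray(S,(0,0))[0])
tj=lambda x,y:(390+(x+.5)/5-.5,185+(y+.5)/5-.5)
tb=lambda x,y:(245+(x+.5)/4-.5,30+(y+.5)/4-.5)
sj=lambda x,y:(215+(x+.5)/4.5-.5,175+(y+.5)/4.5-.5)
def tri(a,b):
    o1,d1=ray(T,a);o2,d2=ray(S,b);d1/=np.linalg.norm(d1);d2/=np.linalg.norm(d2)
    A=np.stack([d1,-d2],1);s=np.linalg.lstsq(A,o2-o1,rcond=None)[0]
    p,q=o1+d1*s[0],o2+d2*s[1];return (p+q)/2,np.linalg.norm(p-q)
print("saddle T",onz(T,tj(189,128),.078),"S",onz(S,sj(95,262),.078),tri(tj(189,128),sj(95,262)))
print("post T",onz(T,tj(236,236),.112),"S",onz(S,sj(117,160),.112),tri(tj(236,236),sj(117,160)))
print("paddle T",onz(T,tj(277,418),.099),"S",onz(S,sj(157,75),.099))
for p in [(83,106),(212,77),(322,497),(193,537)]: print("baseT",onz(T,tj(*p),.012))
for p in [(43,359),(147,377),(238,118),(92,108)]: print("baseS",onz(S,sj(*p),.012))
print("boss",tri(tb(339,533),sj(351,502)))
for h in(.1,.105,.11,.118,.13,.14): print(h,onz(T,tb(339,533),h),onz(S,sj(351,502),h))
for p in [(52,486),(708,447)]: print("front",onz(T,tb(*p),.118))
for p in [(34,80),(670,42)]: print("back",onz(T,tb(*p),.118))
print("jars",[onz(T,tb(*p),.025) for p in[(172,525),(578,500)]])
print("bracket",[onz(T,tb(*p),.12) for p in[(293,430),(378,427),(297,472),(381,470),(299,534),(381,534)]])
print("cup",onz(T,(485,170),.05),"brush",[onz(T,p,.01) for p in[(507,222),(495,290)]])
```

```text
camT [ 0.3476 -0.025   1.1865] camS [1.3154 0.3644 1.2321]
saddle T [ 0.5378 -0.2715  0.078 ] S [ 0.5434 -0.2709  0.078 ] (array([ 0.5392, -0.2736,  0.0719]), np.float64(0.001389637099652899))
post T [ 0.4801 -0.2845  0.112 ] S [ 0.4872 -0.2819  0.112 ] (array([ 0.4812, -0.2866,  0.1038]), np.float64(0.00015848855817951227))
paddle T [ 0.3945 -0.3043  0.099 ] S [ 0.4008 -0.303   0.099 ]
baseT [ 0.5613 -0.2314  0.012 ]
baseT [ 0.5759 -0.2992  0.012 ]
baseT [ 0.3575 -0.3484  0.012 ]
baseT [ 0.3381 -0.2814  0.012 ]
baseS [ 0.5836 -0.2969  0.012 ]
baseS [ 0.5694 -0.2281  0.012 ]
baseS [ 0.3448 -0.2815  0.012 ]
baseS [ 0.3772 -0.3805  0.012 ]
boss (array([ 0.6538, -0.0339,  0.0989]), np.float64(0.002282958560692015))
0.1 [ 0.6531 -0.0328  0.1   ] [ 0.6548 -0.0346  0.1   ]
0.105 [ 0.6517 -0.0328  0.105 ] [ 0.6577 -0.0328  0.105 ]
0.11 [ 0.6503 -0.0327  0.11  ] [ 0.6606 -0.0311  0.11  ]
0.118 [ 0.648  -0.0327  0.118 ] [ 0.6653 -0.0282  0.118 ]
0.13 [ 0.6446 -0.0326  0.13  ] [ 0.6723 -0.024   0.13  ]
0.14 [ 0.6418 -0.0325  0.14  ] [ 0.6781 -0.0205  0.14  ]
front [0.6797 0.1393 0.118 ]
front [ 0.6988 -0.2551  0.118 ]
back [0.9415 0.1532 0.118 ]
back [ 0.9611 -0.2427  0.118 ]
jars [array([0.6811, 0.0751, 0.025 ]), array([ 0.6944, -0.189 ,  0.025 ])]
bracket [array([ 0.7114, -0.0059,  0.12  ]), array([ 0.7125, -0.0569,  0.12  ]), array([ 0.6853, -0.008 ,  0.12  ]), array([ 0.6859, -0.0583,  0.12  ]), array([ 0.6472, -0.0088,  0.12  ]), array([ 0.6465, -0.0576,  0.12  ])]
cup [ 0.6451 -0.4296  0.05  ] brush [array([ 0.5165, -0.4951,  0.01  ]), array([ 0.3405, -0.455 ,  0.01  ])]
```

Run:
```python
from h import *
from scipy.spatial.transform import Rotation as Ro
np.set_printoptions(precision=4,suppress=True)
w,x,y,z=bot.get_obs()["tool_rot"]; M=Ro.from_quat([x,y,z,w]).as_matrix(); print(M)
j=M[:,2];a=np.arctan2(j[1],j[0]); print("jaw az",a)
for tgt in (0.221+np.pi/2,0.221-np.pi/2): print(tgt-a)
```

```text
[[-0.0005  0.9223  0.3865]
 [ 0.001   0.3865 -0.9223]
 [-1.     -0.0001 -0.0011]]
jaw az -1.1740156449904995
2.965811971785396
-0.175780681804397
```

Emit:
drive_tool(slide=[[25,38,0],[50,76,0],[75,114,0],[100,152,0],[125,190,0],[150,228,0],[175,266,0],[200,304,0],[222,338,0],[222,338,0]], turn=[[0,0,-0.02],[0,0,-0.04],[0,0,-0.06],[0,0,-0.08],[0,0,-0.1],[0,0,-0.12],[0,0,-0.14],[0,0,-0.16],[0,0,-0.176],[0,0,-0.176]], gripper=[1,1,1,1,1,1,1,1,1,1])

```text
t: 1.2
eef_pos: [0.4866, -0.2774, 0.2308]
tool_rot: [0.554, 0.441, 0.555, -0.438]
contact_force: [0.1, 0.2, 0.3]
gripper_width: 0.998
```

Run:
```python
from h import *
from scipy.spatial.transform import Rotation as Ro
o=bot.get_obs();print(o["t"],o["eef_pos"],o["joint_vel"].round(3) if hasattr(o["joint_vel"],"round") else 0)
w,x,y,z=o["tool_rot"]; print(Ro.from_quat([x,y,z,w]).as_matrix().round(4))
c=bot.read_camera("wrist"); cv2.imwrite("pics/w1.png",c["color"][:,:,::-1]); print(c["R"],c["t"],ray(c,(320,240))[0],c["fovy"],c["dist_coeffs"])
```

```text
1.2 [ 0.48660057 -0.27743958  0.23078719] [0.055 0.002 0.08  0.002 0.031 0.006 0.077]
[[ 0.0016  0.9735  0.2286]
 [ 0.004   0.2286 -0.9735]
 [-1.      0.0024 -0.0035]]
[[ 0.22927787 -0.9733495  -0.00473464]
 [-0.928743   -0.22022122  0.29822651]
 [-0.29132129 -0.06397948 -0.95448339]] [-0.38071317  0.3538258   0.50284161] [ 0.56239081 -0.26047548  0.37263119] 70.722054010629 [-0.05887916  0.          0.          0.          0.        ]
```

View pics/w1.png

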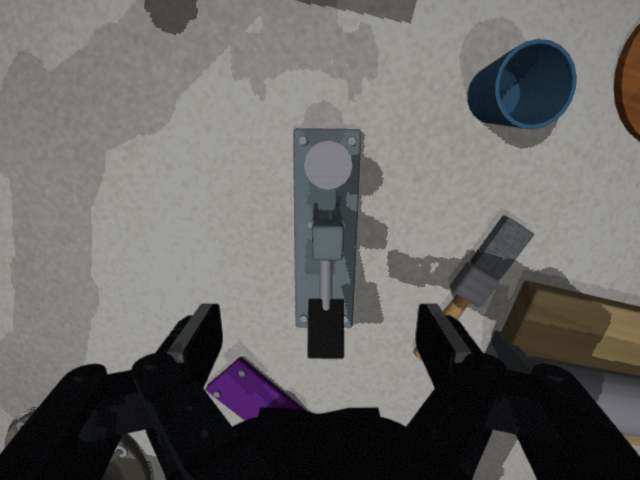

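Run:
```python
from h import *
np.set_printoptions(precision=4,suppress=True)
print(bot.get_obs()["eef_pos"])
c=bot.read_camera("wrist");im=c["color"]
crop(im,280,110,100,260,2.3,"pics/w1c.png")
for n,p,z in [("saddle",(328,165),.078),("post",(327.5,241),.112),("paddle",(325.5,328),.099),("TL",(294,129),.012),("TR",(360,129),.012),("BL",(296,327),.012)]:
    print(n,onz(c,p,z))
```

```text
[ 0.4846 -0.2808  0.2306]
saddle [ 0.5398 -0.2759  0.078 ]
post [ 0.4837 -0.2882  0.112 ]
paddle [ 0.3977 -0.3073  0.099 ]
TL [ 0.5624 -0.2365  0.012 ]
TR [ 0.5776 -0.3019  0.012 ]
BL [ 0.339  -0.2858  0.012 ]
```

View pics/w1c.png

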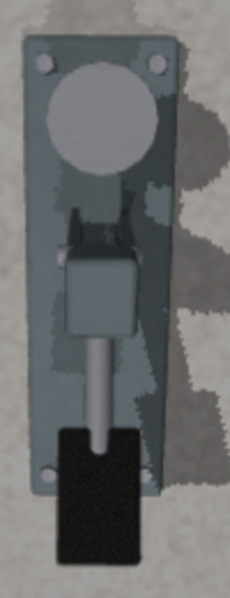

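Run:
```python
from h import *
np.set_printoptions(precision=4,suppress=True)
print(bot.get_obs()["eef_pos"],bot.get_obs()["tool_rot"])
c=bot.read_camera("wrist")
q=lambda x,y:(280+(x+.5)/2.3-.5,110+(y+.5)/2.3-.5)
for n,p,z in [("saddle",(102.5,118),.078),("post",(101.5,294),.112),("paddle",(99,497),.099),("TL",(24,37),.012),("TR",(178,39),.012),("BL",(31,493),.012),("BR",(160,493),.012)]:
    print(n,onz(c,q(*p),z))
```

```text
[ 0.4832 -0.2832  0.2306] [ 0.5523  0.4413  0.5531 -0.4409]
saddle [ 0.5408 -0.2748  0.078 ]
post [ 0.4844 -0.2871  0.112 ]
paddle [ 0.3977 -0.3065  0.099 ]
TL [ 0.5632 -0.235   0.012 ]
TR [ 0.5775 -0.3014  0.012 ]
BL [ 0.3406 -0.2837  0.012 ]
BR [ 0.3558 -0.3501  0.012 ]
```

Emit:
drive_tool(slide=[[0,-1,-40],[0,-2,-80],[0,-2,-120],[0,-2,-145],[0,-2,-152],[0,-2,-152],[0,-2,-152]], turn=[[0,0,0],[0,0,0],[0,0,0],[0,0,0],[0,0,0],[0,0,0],[0,0,0]], gripper=[1,1,1,1,1,1,1])

```text
t: 2.05
eef_pos: [0.4829, -0.2879, 0.0799]
tool_rot: [0.552, 0.442, 0.551, -0.442]
contact_force: [1.2, -0.4, 1.1]
gripper_width: 1.004
```

Run:
```python
from h import *
c=bot.read_camera("wrist"); cv2.imwrite("pics/w2.png",c["color"][:,:,::-1])
o=bot.get_obs();print(o["t"],o["eef_pos"],o["contact_force"])
```

```text
2.1 [ 0.48322591 -0.28778346  0.08021661] [-0.40376238  0.11793794 -0.24996524]
```

View pics/w2.png

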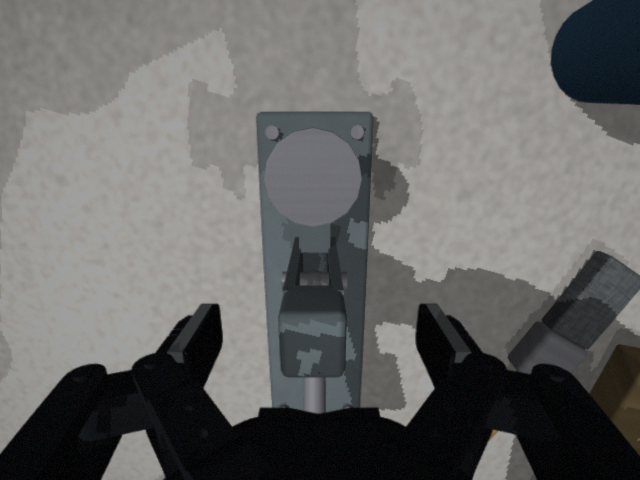

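Emit:
drive_tool(slide=[[0,2,-1],[0,2,-1],[0,2,-1],[0,2,-1],[0,2,-1],[0,2,-1],[0,2,-1],[0,2,-1]], turn=[[0,0,0],[0,0,0],[0,0,0],[0,0,0],[0,0,0],[0,0,0],[0,0,0],[0,0,0]], gripper=[0,0,0,0,0,0,0,0], squeeze=80)

```text
t: 2.9
eef_pos: [0.4834, -0.2855, 0.0797]
tool_rot: [0.553, 0.442, 0.551, -0.442]
contact_force: [-2.1, 2.0, 5.5]
gripper_width: 0.293
```

Run:
```python
from h import *
c=bot.read_camera("wrist"); cv2.imwrite("pics/w3.png",c["color"][:,:,::-1])
o=bot.get_obs();print(o["t"],o["eef_pos"],o["contact_force"],o["gripper_width"])
```

```text
2.95 [ 0.48335193 -0.28547893  0.07965606] [-2.44152122  2.81502049  6.05673609] 0.2923389494196918
```

View pics/w3.png

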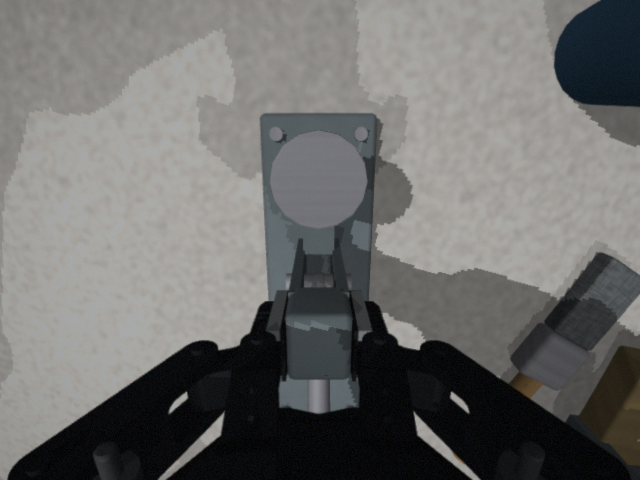

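Emit:
drive_tool(slide=[[0,0,12],[0,0,25],[3,30,25],[6,65,25],[9,100,25],[13,135,25],[17,170,25],[20,205,25],[22,235,25],[22,241,25]], turn=[[0,0,0],[0,0,0],[0,0,-0.02],[0,0,-0.05],[0,0,-0.08],[0,0,-0.11],[0,0,-0.14],[0,0,-0.16],[0,0,-0.17],[0,0,-0.17]], gripper=[0,0,0,0,0,0,0,0,0,0])

```text
t: 3.95
eef_pos: [0.5058, -0.0395, 0.1053]
tool_rot: [0.514, 0.487, 0.514, -0.485]
contact_force: [0.7, -0.7, -7.7]
gripper_width: 0.295
```

Emit:
drive_tool(slide=[[0,0,0],[0,0,0],[0,0,0]], turn=[[0,0,0],[0,0,0],[0,0,0]], gripper=[0,0,0])

```text
t: 4.25
eef_pos: [0.5057, -0.041, 0.1055]
tool_rot: [0.514, 0.487, 0.513, -0.485]
contact_force: [0.3, -0.2, -7.1]
gripper_width: 0.293
```

Run:
```python
from h import *
o=bot.get_obs();print(o["t"],o["eef_pos"],o["tool_rot"],o["contact_force"],o["gripper_width"])
for n in ["wrist","top","scene"]:
    c=bot.read_camera(n); cv2.imwrite(f"pics/{n}4.png",c["color"][:,:,::-1])
```

```text
4.25 [ 0.50571288 -0.04101942  0.10547768] [ 0.51381432  0.48705216  0.5129154  -0.48548206] [ 0.32787749 -0.24508725 -7.14286311] 0.2934930623767966
```

View pics/wrist4.png

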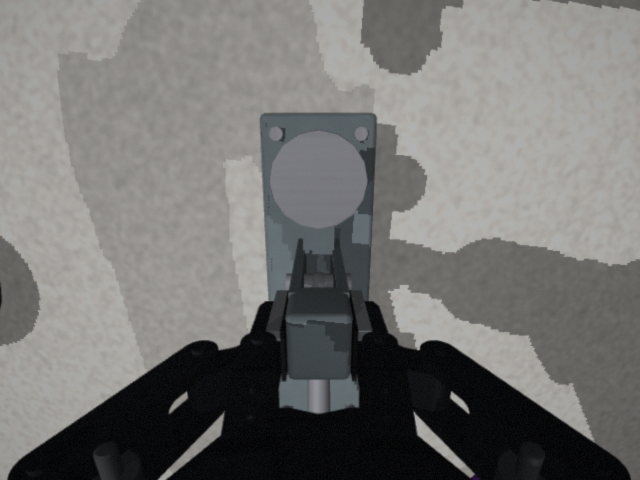

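View pics/top4.png

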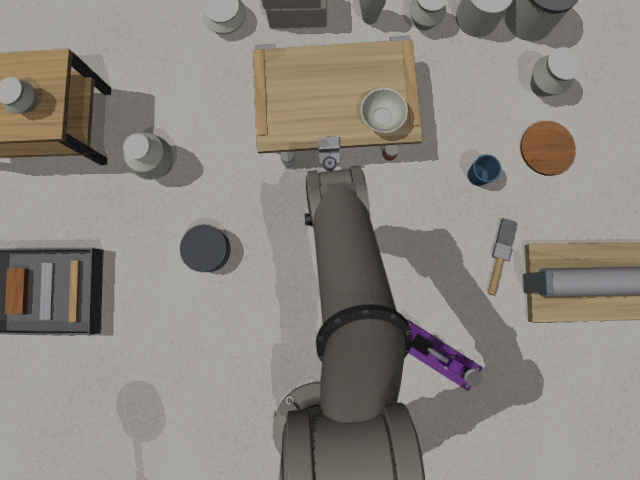

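View pics/scene4.png

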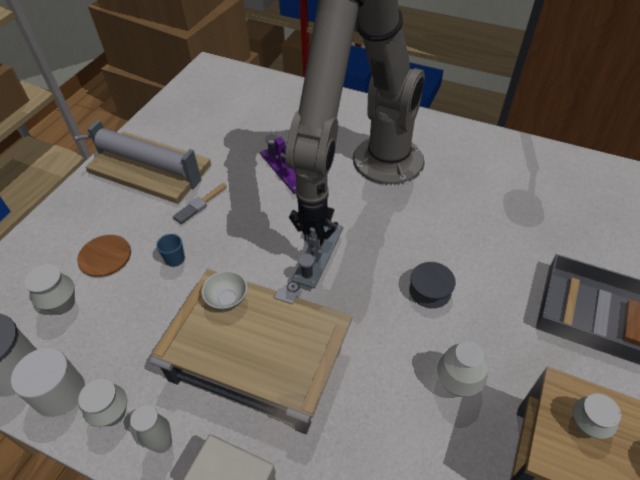

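Emit:
drive_tool(slide=[[0,0,-12],[0,0,-22],[20,1,-22],[40,2,-22],[40,2,-22],[40,2,-22],[40,2,-22]], turn=[[0,0,0],[0,0,0],[0,0,0],[0,0,0],[0,0,0],[0,0,0],[0,0,0]], gripper=[0,0,0,0,0,0,0])

```text
t: 5.1
eef_pos: [0.5442, -0.039, 0.0823]
tool_rot: [0.513, 0.486, 0.514, -0.486]
contact_force: [-0.5, -0.2, -7.6]
gripper_width: 0.29
```

Run:
```python
from h import *
o=bot.get_obs();print(o["t"],o["eef_pos"],o["tool_rot"],o["contact_force"],o["gripper_width"])
c=bot.read_camera("wrist"); cv2.imwrite(f"pics/wrist5.png",c["color"][:,:,::-1])
c=bot.read_camera("scene"); crop(c["color"],250,200,120,120,5,"pics/s5.png")
c=bot.read_camera("top"); crop(c["color"],280,110,100,100,6,"pics/t5.png")
```

```text
5.1 [ 0.54422208 -0.03900093  0.08228675] [ 0.51298795  0.4864724   0.51359478 -0.48621844] [-0.51521695 -0.20400908 -7.6371054 ] 0.290465531311249
```

View pics/wrist5.png

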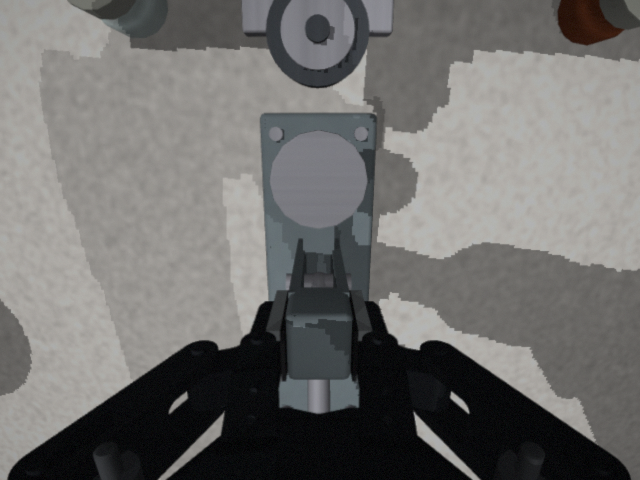

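View pics/s5.png

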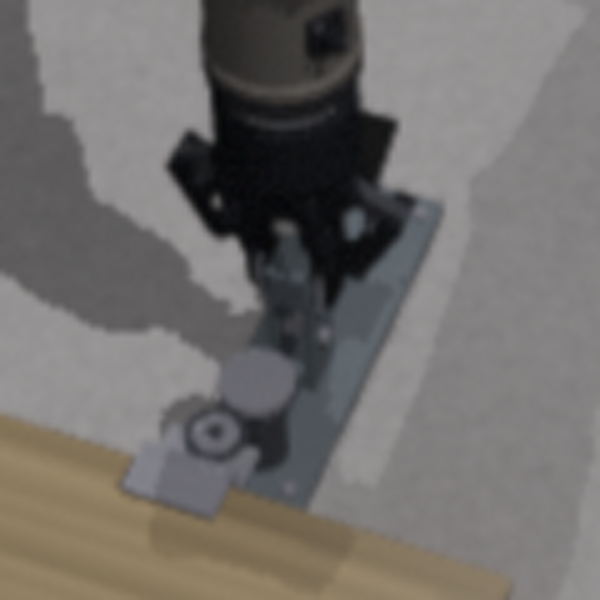

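View pics/t5.png

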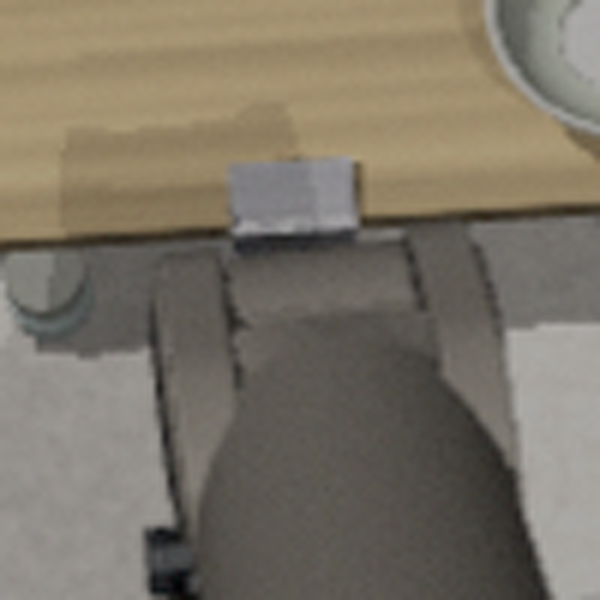

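Run:
```python
from h import *
np.set_printoptions(precision=4,suppress=True)
print(bot.get_obs()["eef_pos"])
W=bot.read_camera("wrist");S=bot.read_camera("scene")
crop(W["color"],230,0,180,240,2.5,"pics/w5c.png")
s5=lambda x,y:(250+(x+.5)/5-.5,200+(y+.5)/5-.5)
sw=onz(W,(318.5,180),.0806);ss=onz(S,s5(259,383),.0806);print("saddle",sw,ss,ss-sw)
for h in (.1,.105,.11,.115,.12):
    a=onz(W,(318,28),h);b=onz(S,s5(212,433),h);print(h,a-sw,b-ss)
```

```text
[ 0.5449 -0.0389  0.083 ]
saddle [ 0.6052 -0.0356  0.0806] [ 0.6057 -0.0341  0.0806] [0.0005 0.0014 0.    ]
0.1 [0.0523 0.003  0.0194] [ 0.0498 -0.0019  0.0194]
0.105 [0.0509 0.0029 0.0244] [ 0.0528 -0.0001  0.0244]
0.11 [0.0495 0.0028 0.0294] [0.0557 0.0017 0.0294]
0.115 [0.0481 0.0027 0.0344] [0.0586 0.0035 0.0344]
0.12 [0.0467 0.0026 0.0394] [0.0615 0.0052 0.0394]
```

View pics/w5c.png

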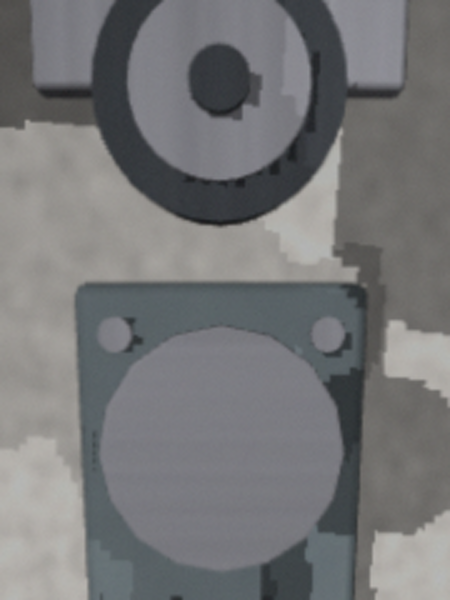

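Emit:
drive_tool(slide=[[12,0,0],[25,1,0],[38,2,0],[48,2,0],[51,2,0],[51,2,0],[51,2,0],[51,2,0]], turn=[[0,0,0],[0,0,0],[0,0,0],[0,0,0],[0,0,0],[0,0,0],[0,0,0],[0,0,0]], gripper=[0,0,0,0,0,0,0,0])

```text
t: 6.15
eef_pos: [0.5956, -0.037, 0.0831]
tool_rot: [0.513, 0.487, 0.513, -0.486]
contact_force: [0.0, -0.4, -6.9]
gripper_width: 0.293
```

Run:
```python
from h import *
o=bot.get_obs();print(o["t"],o["eef_pos"],o["tool_rot"],o["contact_force"],o["gripper_width"])
c=bot.read_camera("wrist"); cv2.imwrite(f"pics/wrist6.png",c["color"][:,:,::-1])
c=bot.read_camera("scene"); crop(c["color"],250,200,120,120,5,"pics/s6.png")
```

```text
6.15 [ 0.59555132 -0.03699838  0.08310179] [ 0.51335627  0.48684182  0.51322103 -0.48585446] [ 0.04656615 -0.44121822 -6.88291885] 0.2925060427482237
```

View pics/wrist6.png

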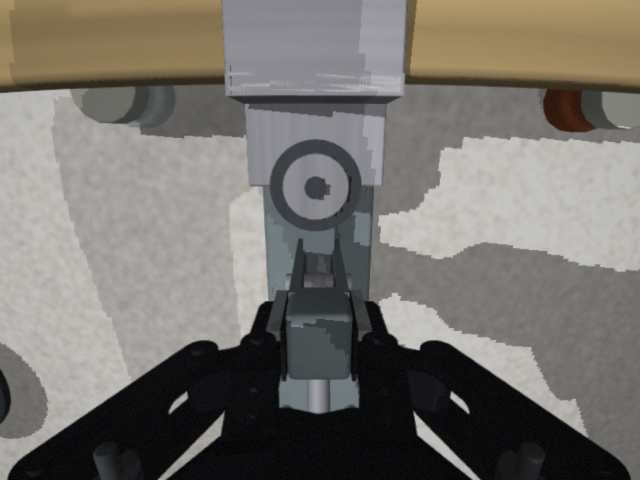

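View pics/s6.png

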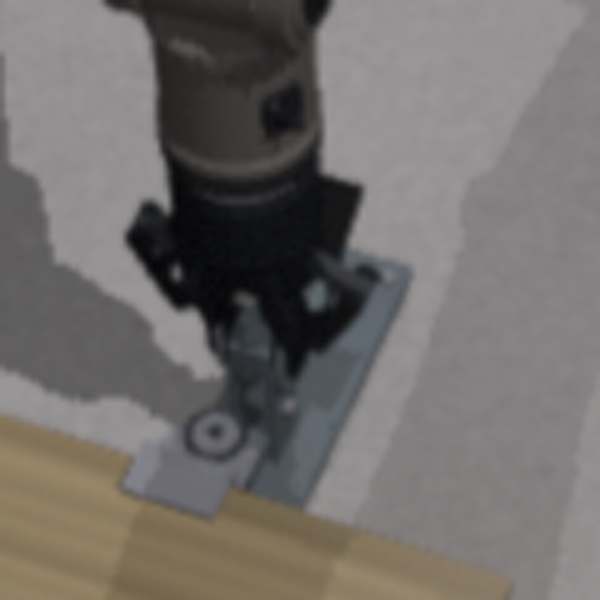

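Run:
```python
from h import *
np.set_printoptions(precision=4,suppress=True)
print(bot.get_obs()["eef_pos"])
W=bot.read_camera("wrist");S=bot.read_camera("scene")
sw=onz(W,(318.5,180),.0813);print(sw)
s5=lambda x,y:(250+(x+.5)/5-.5,200+(y+.5)/5-.5)
for h in (.1,.105,.11): print(h,onz(W,(315.5,186.5),h)-sw)
crop(W["color"],230,120,180,180,3,"pics/w6c.png")
```

```text
[ 0.5958 -0.037   0.0833]
[ 0.6562 -0.0336  0.0813]
0.1 [-0.0002  0.0011  0.0187]
0.105 [0.0005 0.001  0.0237]
0.11 [0.0012 0.001  0.0287]
```

View pics/w6c.png

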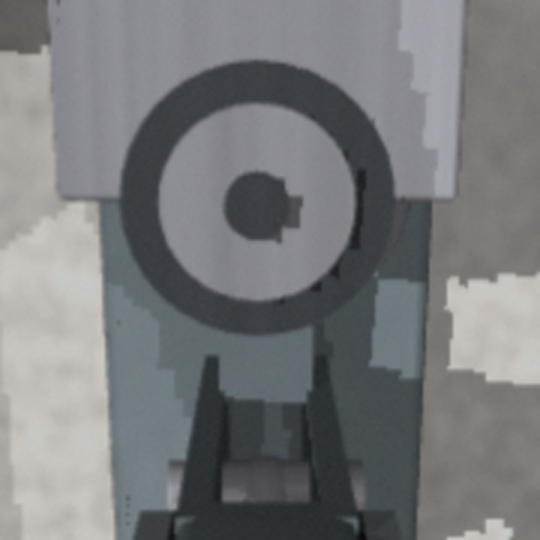

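Emit:
drive_tool(slide=[[0,1,-1],[0,1,-3],[0,1,-4],[0,1,-4],[0,1,-4]], turn=[[0,0,0],[0,0,0],[0,0,0],[0,0,0],[0,0,0]], gripper=[0,0,0,0,0])

```text
t: 6.85
eef_pos: [0.5961, -0.0356, 0.0798]
tool_rot: [0.514, 0.487, 0.513, -0.485]
contact_force: [-2.0, 0.6, 0.5]
gripper_width: 0.292
```

Emit:
drive_tool(slide=[[0,0,0],[0,0,0],[0,0,0],[0,0,0],[0,0,0],[0,0,0]], turn=[[0,0,0],[0,0,0],[0,0,0],[0,0,0],[0,0,0],[0,0,0]], gripper=[0.8,0.8,0.8,0.8,0.8,0.8])

```text
t: 7.45
eef_pos: [0.5962, -0.0357, 0.0798]
tool_rot: [0.514, 0.487, 0.513, -0.485]
contact_force: [-0.4, 0.6, 0.2]
gripper_width: 0.8
```

Run:
```python
from h import *
np.set_printoptions(precision=4,suppress=True)
o=bot.get_obs();print(o["t"],o["eef_pos"],o["contact_force"],o["gripper_width"])
W=bot.read_camera("wrist"); cv2.imwrite("pics/wrist7.png",W["color"][:,:,::-1])
```

```text
7.45 [ 0.5962 -0.0357  0.0798] [-0.4394  0.6074  0.1531] 0.7995688672557503
```

View pics/wrist7.png

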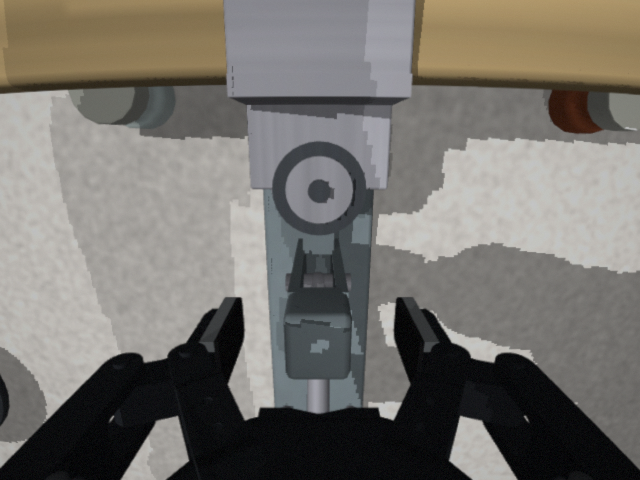

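Emit:
drive_tool(slide=[[0,0,40],[0,0,80],[0,0,90],[-40,-2,90],[-80,-4,90],[-88,-4,80],[-88,-4,60],[-88,-4,50],[-88,-4,50],[-88,-4,50]], turn=[[0,0,0],[0,0,0],[0,0,0],[0,0,0],[0,0,0],[0,0,0],[0,0,0],[0,0,0],[0,0,0],[0,0,0]], gripper=[0.8,0.8,0.8,0,0,0,0,0,0,0])

```text
t: 8.5
eef_pos: [0.5087, -0.0395, 0.1297]
tool_rot: [0.514, 0.487, 0.513, -0.485]
contact_force: [-0.2, -0.6, -0.2]
gripper_width: -0.001
```

Emit:
drive_tool(slide=[[0,0,0],[0,0,0],[0,0,0]], turn=[[0,0,0],[0,0,0],[0,0,0]], gripper=[0,0,0])

```text
t: 8.8
eef_pos: [0.5091, -0.0395, 0.1301]
tool_rot: [0.514, 0.487, 0.513, -0.485]
contact_force: [-1.2, -0.0, -0.0]
gripper_width: 0.002
```

Run:
```python
from h import *
np.set_printoptions(precision=4,suppress=True)
o=bot.get_obs();print(o["t"],o["eef_pos"],o["contact_force"],o["gripper_width"])
W=bot.read_camera("wrist"); cv2.imwrite("pics/wrist8.png",W["color"][:,:,::-1])
c=bot.read_camera("scene"); crop(c["color"],250,180,140,140,4,"pics/s8.png")
```

```text
8.8 [ 0.5091 -0.0395  0.1301] [-1.228  -0.0261 -0.0085] 0.002106108746990403
```

View pics/wrist8.png

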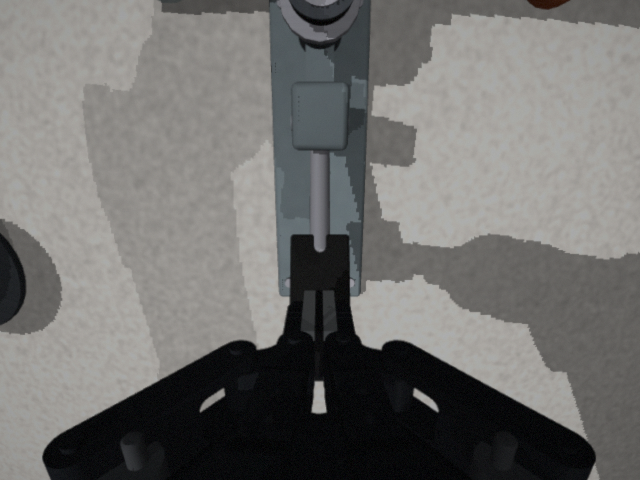

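View pics/s8.png

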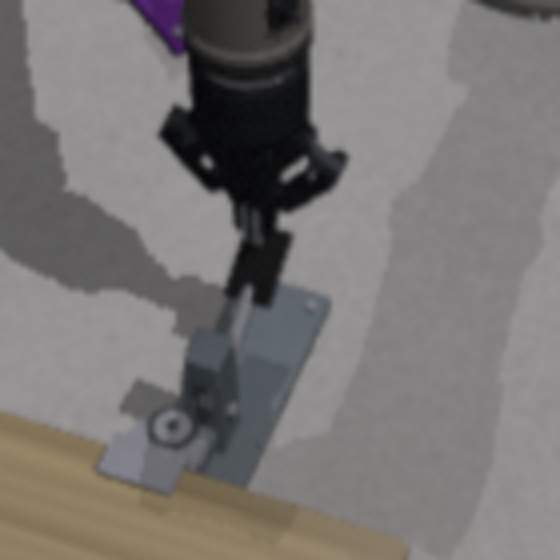

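Emit:
drive_tool(slide=[[0,0,-10],[0,0,-20],[0,0,-26],[0,0,-32],[-2,0,-38],[-3,0,-44],[-5,0,-50],[-5,0,-50]], turn=[[0,0,0],[0,0,0],[0,0,0],[0,0,0],[0,0,0],[0,0,0],[0,0,0],[0,0,0]], gripper=[0,0,0,0,0,0,0,0])

```text
t: 9.7
eef_pos: [0.5036, -0.0397, 0.0801]
tool_rot: [0.514, 0.487, 0.513, -0.486]
contact_force: [-3.6, -0.0, 14.4]
gripper_width: 0.003
```

Run:
```python
from h import *
np.set_printoptions(precision=4,suppress=True)
o=bot.get_obs();print(o["t"],o["eef_pos"],o["contact_force"],o["gripper_width"])
W=bot.read_camera("wrist"); cv2.imwrite("pics/wrist9.png",W["color"][:,:,::-1])
c=bot.read_camera("scene"); crop(c["color"],250,180,140,140,4,"pics/s9.png")
```

```text
9.7 [ 0.5036 -0.0397  0.0801] [-3.6148 -0.0159 14.4242] 0.0028130487198352325
```

View pics/wrist9.png

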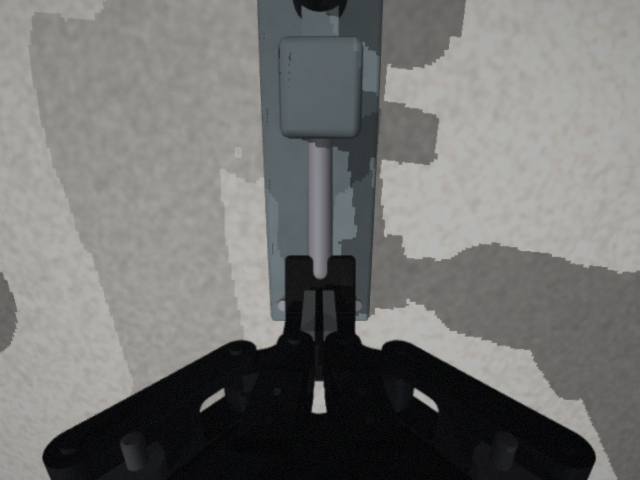

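View pics/s9.png

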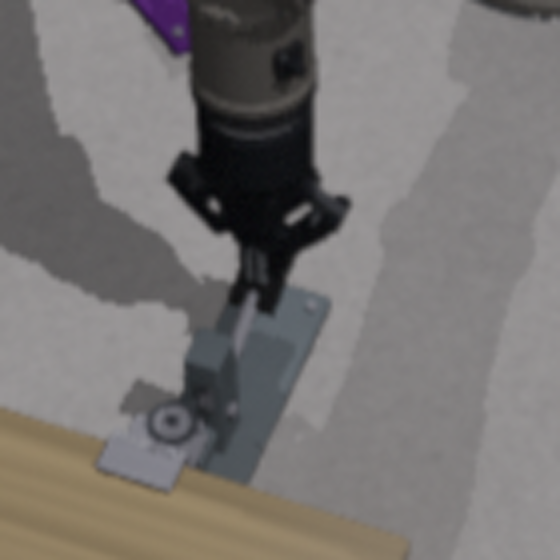

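Emit:
drive_tool(slide=[[-1,0,-5],[-3,0,-10],[-4,0,-15],[-5,0,-20],[-6,0,-25],[-7,0,-29],[-7,0,-29],[-7,0,-29]], turn=[[0,0,0],[0,0,0],[0,0,0],[0,0,0],[0,0,0],[0,0,0],[0,0,0],[0,0,0]], gripper=[0,0,0,0,0,0,0,0])

```text
t: 10.6
eef_pos: [0.4987, -0.04, 0.0528]
tool_rot: [0.515, 0.488, 0.512, -0.485]
contact_force: [-0.1, -0.8, 14.3]
gripper_width: -0.005
```

Emit:
drive_tool(slide=[[0,0,-1],[0,0,-2],[0,0,-2]], turn=[[0,0,0],[0,0,0],[0,0,0]], gripper=[0,0,0])

```text
t: 10.9
eef_pos: [0.4987, -0.0401, 0.0515]
tool_rot: [0.515, 0.488, 0.512, -0.485]
contact_force: [-3.8, -0.0, 16.4]
gripper_width: 0.0
```

Run:
```python
from h import *
np.set_printoptions(precision=4,suppress=True)
o=bot.get_obs();print(o["t"],o["eef_pos"],o["contact_force"],o["gripper_width"])
c=bot.read_camera("scene"); crop(c["color"],250,180,140,140,4,"pics/s10.png");cv2.imwrite("pics/s10f.png",c["color"][:,:,::-1])
c=bot.read_camera("wrist"); cv2.imwrite("pics/w10.png",c["color"][:,:,::-1])
```

```text
10.9 [ 0.4987 -0.0401  0.0515] [-3.8347 -0.0434 16.413 ] 0.00035571630263878416
```

View pics/s10.png

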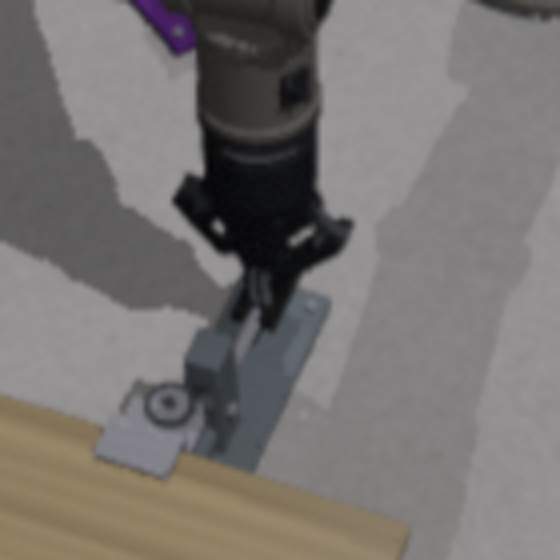

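View pics/w10.png

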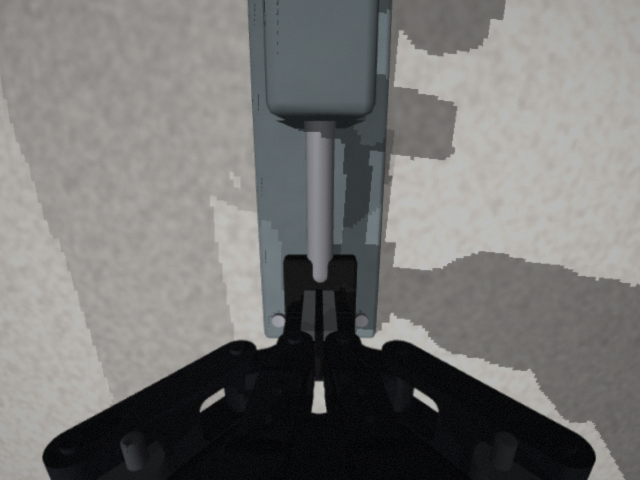

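Emit:
drive_tool(slide=[[0,0,-2],[0,0,-3],[0,0,-3],[0,0,-3]], turn=[[0,0,0],[0,0,0],[0,0,0],[0,0,0]], gripper=[0,0,0,0])

```text
t: 11.4
eef_pos: [0.4987, -0.0401, 0.0503]
tool_rot: [0.515, 0.488, 0.511, -0.485]
contact_force: [-8.1, -0.6, 27.5]
gripper_width: -0.001
```

Emit:
drive_tool(slide=[[0,0,4],[1,0,9],[2,0,14],[3,0,19],[5,0,24],[6,0,29],[7,0,34],[8,0,39],[9,0,44],[10,0,50]], turn=[[0,0,0],[0,0,0],[0,0,0],[0,0,0],[0,0,0],[0,0,0],[0,0,0],[0,0,0],[0,0,0],[0,0,0]], gripper=[0,0,0,0,0,0,0,0,0,0])

```text
t: 12.4
eef_pos: [0.5091, -0.04, 0.1005]
tool_rot: [0.515, 0.488, 0.511, -0.485]
contact_force: [1.4, 0.7, -0.3]
gripper_width: -0.001
```

Emit:
drive_tool(slide=[[0,0,10],[0,0,25],[0,0,30],[0,0,30],[0,0,30],[0,0,30]], turn=[[0,0,0],[0,0,0],[0,0,0],[0,0,0],[0,0,0],[0,0,0]], gripper=[0,0,0,0,0,0])

```text
t: 13.0
eef_pos: [0.5085, -0.0401, 0.1299]
tool_rot: [0.515, 0.488, 0.512, -0.485]
contact_force: [-0.1, 0.2, 0.3]
gripper_width: -0.001
```

Run:
```python
from h import *
np.set_printoptions(precision=4,suppress=True)
o=bot.get_obs();print(o["t"],o["eef_pos"],o["contact_force"],o["gripper_width"])
c=bot.read_camera("scene"); crop(c["color"],250,180,140,140,4,"pics/s11.png")
c=bot.read_camera("wrist"); cv2.imwrite("pics/w11.png",c["color"][:,:,::-1])
```

```text
13.0 [ 0.5085 -0.0401  0.1299] [-0.1321  0.2335  0.3296] -0.0010859102289353655
```

View pics/s11.png

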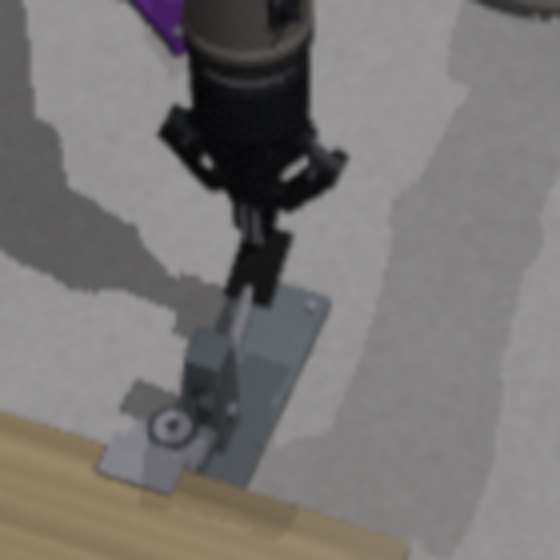

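View pics/w11.png

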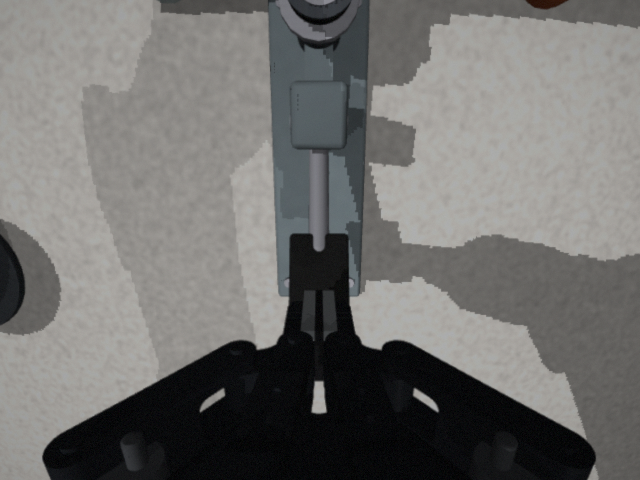

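Emit:
drive_tool(slide=[[0,0,-10],[0,0,-20],[0,0,-26],[0,0,-32],[-2,0,-38],[-3,0,-44],[-5,0,-50],[-7,0,-55],[-8,0,-60],[-9,0,-65]], turn=[[0,0,0],[0,0,0],[0,0,0],[0,0,0],[0,0,0],[0,0,0],[0,0,0],[0,0,0],[0,0,0],[0,0,0]], gripper=[0,0,0,0,0,0,0,0,0,0])

```text
t: 14.1
eef_pos: [0.4998, -0.0404, 0.0656]
tool_rot: [0.515, 0.488, 0.511, -0.485]
contact_force: [-3.3, -0.8, 14.5]
gripper_width: 0.001
```

Emit:
drive_tool(slide=[[-1,0,-5],[-2,0,-10],[-2,0,-14],[-2,0,-16],[-2,0,-17],[-2,0,-17],[-2,0,-17],[-2,0,-17]], turn=[[0,0,0],[0,0,0],[0,0,0],[0,0,0],[0,0,0],[0,0,0],[0,0,0],[0,0,0]], gripper=[0,0,0,0,0,0,0,0])

```text
t: 14.9
eef_pos: [0.4982, -0.0405, 0.0504]
tool_rot: [0.515, 0.488, 0.511, -0.485]
contact_force: [-7.3, -1.1, 25.7]
gripper_width: 0.002
```

Emit:
drive_tool(slide=[[0,0,-1],[0,0,-1],[0,0,-1],[0,0,-1],[0,0,-1]], turn=[[0,0,0],[0,0,0],[0,0,0],[0,0,0],[0,0,0]], gripper=[0,0,0,0,0])

```text
t: 15.4
eef_pos: [0.4982, -0.0405, 0.0507]
tool_rot: [0.515, 0.489, 0.511, -0.485]
contact_force: [-5.7, -0.1, 20.3]
gripper_width: -0.001
```

Run:
```python
from h import *
np.set_printoptions(precision=4,suppress=True)
o=bot.get_obs();print(o["t"],o["eef_pos"],o["contact_force"],o["gripper_width"])
c=bot.read_camera("scene"); crop(c["color"],250,180,140,140,4,"pics/s12.png"); cv2.imwrite("pics/s12f.png",c["color"][:,:,::-1])
c=bot.read_camera("top"); cv2.imwrite("pics/t12.png",c["color"][:,:,::-1])
print(bot.get_obs()["contact_force"])
```

```text
15.4 [ 0.4982 -0.0405  0.0507] [-5.7101 -0.1451 20.2621] -0.0006863277958430498
[-6.2382  0.6666 21.2858]
```

View pics/s12.png

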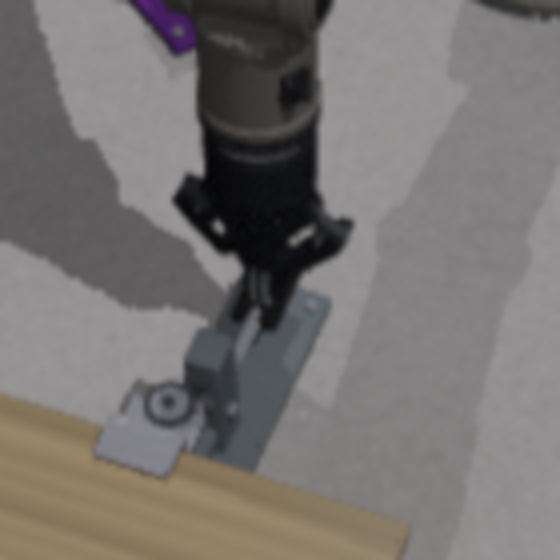

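View pics/s12f.png

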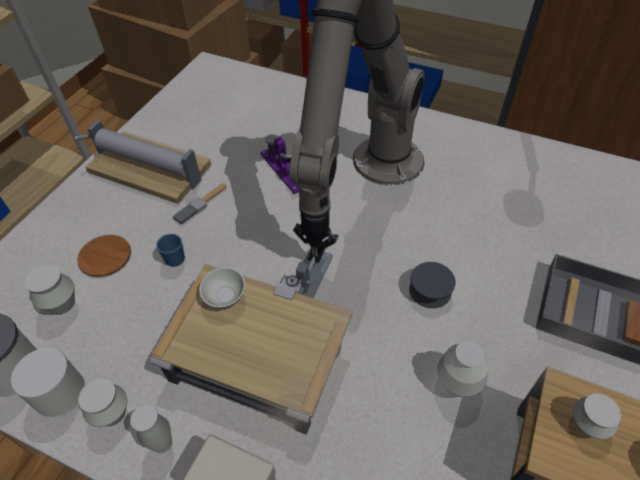

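View pics/t12.png

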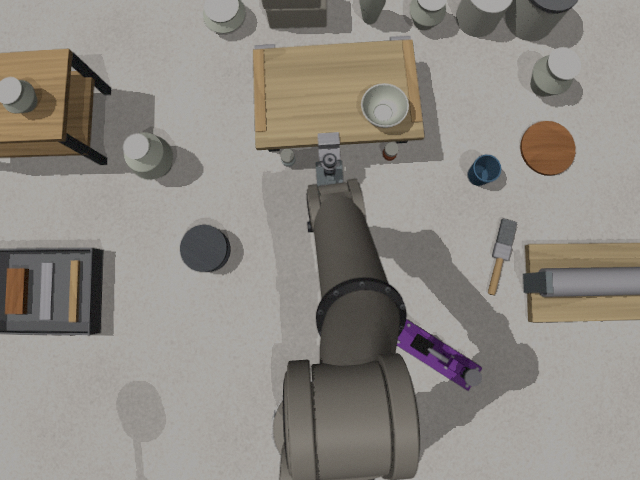

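Emit:
drive_tool(slide=[[0,0,-2],[0,0,-2],[0,0,-2]], turn=[[0,0,0],[0,0,0],[0,0,0]], gripper=[0,0,0])

```text
t: 15.8
eef_pos: [0.4982, -0.0405, 0.0504]
tool_rot: [0.515, 0.489, 0.51, -0.485]
contact_force: [-8.2, 0.3, 27.5]
gripper_width: 0.001
```

Run:
```python
from h import *
o=bot.get_obs();print(o["t"],o["eef_pos"],o["contact_force"])
print(bot.hand_in())
```

```text
15.8 [ 0.49823571 -0.04049714  0.05039974] [-8.21639799  0.28717614 27.50490658]
the job is handed in; nothing more can be done
None
```

The job is handed in after 15.8 s: the jack stands under the lift pad, I pumped it once fully, and it ends with the handle held down and the board lifted.

- **Placement:** I gripped the jack by its post, carried it over and slid it in low. The wrist camera put the saddle about 1.5 mm off the pad's boss. I nudged it 1 mm before setting it down.
- **Pumping:** I pushed the handle down to its stop, where the force rose from about 14 to 27 N. I then let it fully up with the fingers clear; the pictures showed the board and jack back where they had been before the push. Finally I pushed it down again.
- **Last checks:** The fingers hold the paddle at a height of 50 mm with about 27 N, which is at the stop. The scene camera shows the bracket raised on the saddle. The bowl is still on the board, and by eye the jars, cup, brush, turntable and purple jack have not moved.

The cameras disagreed by up to about 7 mm on absolute positions, so I aligned the saddle to the pad using relative offsets in the wrist camera. At the end the fingers also push the jack about 8 N forward; I saw no sliding. I did not measure the final lift height.

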